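# Sort carving offcuts into the slide-cover chest

## Task

Clear the carving bench: slide the chest's cover aside as needed and put every pale offcut into the bay with the cream tile and every dark offcut into the bay with the dark tile, all lying below the cover. When all are in, slide the cover until its red line points at the green mark, so that both bays can air; leave the bowl and the gouge where they are.

Things in the scene. Friction and masses are not known exactly. Their poses are not given: they have to be found in the camera images.
- pale1: pale cream limewood offcut, a stepped block 96 x 40 x 36 mm (the +x third, x > 16 mm, is only 18 mm high), about 90 g; starts flat on the bench, on or near the grey mat; origin at its centre, 18 mm above its underside; x along its length, y across, z up. May be absent (None).
- pale2: pale cream limewood offcut, a plain block 90 x 38 x 36 mm with a saw kerf drawn across it, about 90 g; starts flat on the bench, on or near the grey mat; origin at its centre, 18 mm above its underside; x along its length, y across, z up. May be absent (None).
- pale3: pale cream limewood offcut, a T-shaped block 100 mm long, 36 mm high, 30 mm wide but 48 mm wide at its +x end (x from 24 to 50 mm), about 90 g; starts flat on the bench, on or near the grey mat; origin at its centre, 18 mm above its underside; x along its length, y across, z up. May be absent (None).
- dark1: dark brown walnut offcut, a stepped block 96 x 40 x 36 mm (the +x third, x > 16 mm, is only 18 mm high), about 130 g; starts flat on the bench, on or near the grey mat; origin at its centre, 18 mm above its underside; x along its length, y across, z up. May be absent (None).
- dark2: dark brown walnut offcut, a plain block 90 x 38 x 36 mm with a saw kerf drawn across it, about 130 g; starts flat on the bench, on or near the grey mat; origin at its centre, 18 mm above its underside; x along its length, y across, z up. May be absent (None).
- dark3: dark brown walnut offcut, a T-shaped block 100 mm long, 36 mm high, 30 mm wide but 48 mm wide at its +x end (x from 24 to 50 mm), about 130 g; starts flat on the bench, on or near the grey mat; origin at its centre, 18 mm above its underside; x along its length, y across, z up. May be absent (None).
- chest: fixed open-topped blue-painted chest, 240 (x) x 370 (y) x 160 mm high, origin at the centre of its underside, z up; two bays side by side along its y, each 200 (x) x 165 (y) mm inside, centred at y = +87.5 and -87.5 mm, x = 0, floor 10 mm up; walls 20 mm thick at the x ends, 15 mm at the y ends. A sliding cover runs over the bays, between the x walls.
- cover (a joint): grey sliding cover, 175 mm wide (chest y), top 154 mm above the bench. Value = travel along chest +y (m): 0 = over the -y bay, +y bay fully open; 0.165 = over the +y bay, -y bay fully open; end stops at both. Its centre lies at chest y = -0.0825 + value. About 2.5 N of friction plus light damping; it stays where it is left.
- cover_grip (a point): centre of the top of the cover's black block grip, 199 mm above the bench; the grip is 30 mm (chest x) x 24 mm (chest y) and stands 45 mm above the cover, on the cover's centre. The red line across the cover, along chest x, runs through it.
- tile_pale: flat cream tile with a yellow edge, 20 x 70 x 5 mm, fixed on top of the chest's far (+x) wall: marks the bay for pale offcuts. Origin at the centre of its underside, 160 mm above the bench; same axes as the chest; the centre of its bay lies 110 mm from it along -x. It may be on either bay.
- tile_dark: flat dark brown tile, 20 x 70 x 5 mm, fixed on top of the chest's far (+x) wall: marks the bay for dark offcuts; origin and axes as the pale tile's. It sits on the other bay.
- mark: small green stripe, 8 mm wide (chest y), on top of the chest's far wall, somewhere between the two tiles; origin at its centre, 160 mm above the bench; same axes as the chest. The cover is parked when its red line (and grip centre) points at it.
- bowl: bystander: terracotta-coloured bowl, 130 mm wide, 50 mm high; origin at the centre of its underside
- gouge: bystander: carving gouge lying on the bench, 220 mm long, 24 mm thick; origin near the front of its handle on the underside, x towards its blade

How it is judged:
On the way, in this order (a step that is already met when the one before it is completed fails the run):
1. every offcut lies in the bay of its colour (y of pale1 in the frame of tile_pale between -0.083 and 0.083 m and x of pale1 in the frame of tile_pale between -0.21 and -0.01 m and height (world z) of each of pale1, pale2, pale3, dark1, dark2, dark3 below 0.14 m and y of pale2 in the frame of tile_pale between -0.083 and 0.083 m and x of pale2 in the frame of tile_pale between -0.21 and -0.01 m and y of pale3 in the frame of tile_pale between -0.083 and 0.083 m and x of pale3 in the frame of tile_pale between -0.21 and -0.01 m and y of dark1 in the frame of tile_dark between -0.083 and 0.083 m and x of dark1 in the frame of tile_dark between -0.21 and -0.01 m and y of dark2 in the frame of tile_dark between -0.083 and 0.083 m and x of dark2 in the frame of tile_dark between -0.21 and -0.01 m and y of dark3 in the frame of tile_dark between -0.083 and 0.083 m and x of dark3 in the frame of tile_dark between -0.21 and -0.01 m), for 0.2 s.
2. then the cover is slid to the green mark (y of cover_grip in the frame of mark between -0.008 and 0.008 m), for 0.2 s.
At the end, for the whole second after the job is handed in: Every offcut present lies in the bay of its own colour's tile (its centre within the bay's walls, and below 140 mm above the bench), and the cover's red line is within 8 mm of the centre of the green mark along the track (all of step 1 and all of step 2); the robot touches nothing.
It fails at once if the bowl is pushed more than 5 cm from where it stood (distance of bowl from where it was at the start of the episode above 0.05 m).
It fails at once if the gouge is pushed more than 5 cm from where it stood (distance of gouge from where it was at the start of the episode above 0.05 m).
Of pale1, pale2, pale3, dark1, dark2, dark3 only 4 to 6 are there at a start; the rules pass over those that are not, and their reading is None.
At some moment in a run one of pale1, pale2, pale3, dark1, dark2, dark3 may be knocked a few centimetres aside while the robot is not near it.
Once in a run the grip may slacken for a moment while it holds something.
It also fails if it takes over 210 s, if anything falls off the work surface, if the arm or the gripper's body presses on something with over 40 N, if the wrist force passes 120 N, or if a joint passes its speed limit or range.

## Robot

A 6-joint arm with a two-finger parallel gripper is mounted at the origin on the work surface. World frame = base frame: x ahead of the robot, y to its left, z up, the work surface at z = 0. Lengths are in m, angles in rad, forces in N, time in s.
With the tool pointing down it reaches from about 0.375 to 0.9 m from the base axis. Payload 3.1 kg.
Tool frame: the origin (TCP) lies between the finger pads; the fingertips stand 19 mm ahead of it and the grasp point (between the pads) is the TCP; z points along the fingers, y is the line along which they close (so a half turn about z gives the same grasp; the last joint's range is limited). The gripper opens to 87 mm and grips with 3 to 60 N. Pads are 19 mm wide; open, the fingers measure 117 mm over their backs; the gripper's body (75 mm by 190 mm) begins 51 mm behind the grasp point.
Start: joints at [-1.492, 0.527, 1.433, -0, 1.181, -0.178], TCP at [0.159, -0.604, 0.242] pointing down, gripper open.
Joint ranges: [-3.08, 3.08], [-0.75, 2.2], [0.22, 2.44], [-1.43, 4.57], [0, 2.65], [-2.85, 2.85]. Speed limits (rad/s): [2.79, 2.79, 3.14, 3.14, 3.14, 3.14].

## Interface

Orientations are given as a unit quaternion [x, y, z, w].
In Python, from rig import robot, camera, camera_info, hand_in gives the robot as it stands.
- The arm moves only by the shell command python3 -m handwheel 'ROWS' [FORCE]. ROWS is a JSON object of lists of equal length, an entry for each row: "hand": the opening, from 0 (shut) to 1 (fully open); "translation": the shift along the world's x, y, z in mm, a list of three; "turn": the turn, a rotation vector about the world's x, y, z in rad, a list of three. In form: {"hand": [hand, ...], "translation": [[tx, ty, tz], ...], "turn": [[ax, ay, az], ...]}. A call has 1 to 12 rows; each row is the pose to reach, as a shift and turn from the pose commanded when the call began; what a row does not reach only later rows make up. A row lasts 1/12 s, in which the tool goes at most 41.7 mm and 7.16 degrees, less where a joint would pass 70% of its speed; a pose out of reach is approached as far as the arm can. A call with a gripper value outside its range is refused whole. The fingers move at their own pace and stop on an object; FORCE is the grip in N (left out, the last holds). Time passes only in rows, so rows that repeat a pose let the fingers close. It gives the time, the measured TCP pose, the force, the opening and the grip force at its end, in the units of the state.
- robot.get_obs(): the state, without advancing time (a new reading comes with each control period).
- camera(name): name is "side" or "top"; returns (picture, depth): 384x512x3 uint8, red, green, blue; 384x512 float32, m along the optical axis (not along the pixel's ray), 0 where there is no reading.
- camera_info(name): a dict with "vertical_fov" (degrees; the focal length in pixels is half the picture's height over the tangent of half this angle, whatever the lens; pixels are square), "cx", "cy" (the principal point, pixels), "k1" (the pictures are not rectified: a ray, as slopes to the right and down, at radius r is drawn at 1 + k1 r^2 times it, then the intrinsics apply), "world_from_camera" (4x4, takes a point from camera to world coordinates). Camera axes: x right, y down, z forward; pixel columns grow to the right and rows downward; lengths in m; the calibration is good to about 2 mm. A picture is of the moment at which its call begins. camera_info takes no time and is no camera call.
- hand_in(): hands the job in; it is judged then, once.
The state is a dict: "time": time; "q": joint angles; "joint_velocities": joint speeds; "joint_torque": joint torques, N m; "position": TCP position; "tool_rot": TCP orientation; "ft_force": force on the tool from outside, world axes, zero at the start; "moment": the same for the moment, N m; "grip_width": finger opening in m; "grip_force": force on a finger pad.
Only numpy, scipy, OpenCV 4.12 (cv2) and the standard library are available. Lean on these libraries where they do the work, as an engineer would, in place of code of your own. Each camera call takes 0.05 s, during which the arm holds its last target. There are 200 camera calls.

## Working session

There is one attempt and no reset: what is moved stays moved. The work goes in short steps, Python scripts to look and compute and a shell command to move; the robot and the scene stay as the last step left them, time stands still between calls to the robot, and variables do not carry over. Pictures are saved under pics/ and viewed, at most 14 in all, crops included, and the job is handed in when it is done.

```bash
mkdir -p pics; ls; cat > h.py <<'E'
import numpy as np, cv2
from rig import robot, camera, camera_info
def snap(name,fn=None):
    p,d=camera(name); np.savez('/tmp/'+name,p=p,d=d)
    if fn: cv2.imwrite('pics/'+fn,p[:,:,::-1])
    return p,d
def world(name,d):
    i=camera_info(name); h,w=d.shape; f=h/2/np.tan(np.radians(i['vertical_fov'])/2)
    K=np.array([[f,0,i['cx']],[0,f,i['cy']],[0,0,1.]])
    v,u=np.mgrid[:h,:w].astype(np.float32)
    n=cv2.undistortPoints(np.stack([u,v],-1).reshape(-1,1,2).astype(np.float64),K,np.array([i['k1'],0,0,0.])).reshape(h,w,2)
    P=np.dstack([n[...,0]*d,n[...,1]*d,d]); T=np.array(i['world_from_camera'])
    return P@T[:3,:3].T+T[:3,3]
E
python3 - <<'E'
from h import *
for n in('top','side'): snap(n,n+'0.png'); print({k:np.round(v,3).tolist() for k,v in camera_info(n).items()})
print(robot.get_obs())
E
```

```text
pics
{'vertical_fov': 53.969, 'cx': 263.709, 'cy': 190.907, 'k1': 0.032, 'world_from_camera': [[-0.026, -0.986, 0.165, 0.464], [-0.999, 0.032, 0.033, -0.035], [-0.038, -0.164, -0.986, 1.008], [0.0, 0.0, 0.0, 1.0]]}
{'vertical_fov': 51.287, 'cx': 255.646, 'cy': 192.602, 'k1': -0.14, 'world_from_camera': [[-0.926, -0.192, 0.324, 0.228], [-0.377, 0.475, -0.795, 0.963], [-0.002, -0.859, -0.512, 0.762], [0.0, 0.0, 0.0, 1.0]]}
{'time': 0.1, 'q': array([-1.49151930e+00,  5.28391823e-01,  1.43377612e+00, -1.68971754e-05,
        1.18138361e+00, -1.78498644e-01]), 'joint_velocities': array([ 0.00083982, -0.00145755, -0.00095268, -0.00048656, -0.00063472,
        0.00021709]), 'joint_torque': array([-3.04273672e-04, -4.40986955e+01, -1.77150661e+01,  6.34940690e-02,
        5.33922378e-02, -4.86449528e-05]), 'position': array([ 0.15930643, -0.60371428,  0.24065738]), 'tool_rot': array([ 9.91704566e-01,  1.28534412e-01,  4.07679724e-05, -9.78630362e-04]), 'ft_force': array([ 0.15971393,  0.21076663, -1.03978624]), 'moment': array([-0.01896461,  0.00546574, -0.00622906]), 'grip_force': 0.0, 'grip_width': 0.0870261491836091}
```

View pics/top0.png

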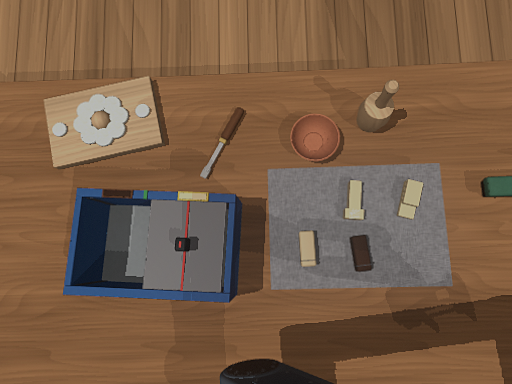

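View pics/side0.png

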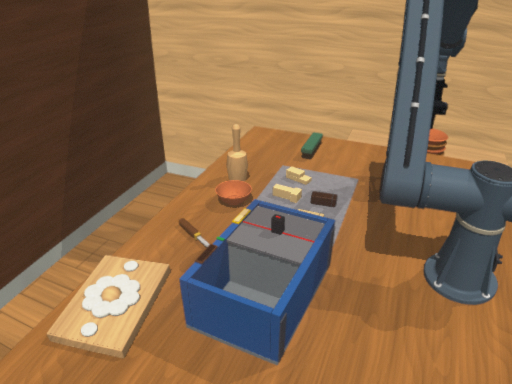

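The top view shows four offcuts on the mat: a pale T at (355,200), a pale stepped block at (411,198), a pale block at (308,248) and a dark block at (361,253). The cover is on the right (-y) bay, which has the pale tile at (193,196). The dark tile is at (118,194) and the green mark at (145,195).

```bash
cat >> h.py <<'E'
def blobs(name='top',fresh=True,zmin=.012,zmax=.09,roi=(.3,.75,-.62,-.03)):
    if fresh: snap(name)
    a=np.load('/tmp/%s.npz'%name); p,d=a['p'],a['d']; W=world(name,d)
    x,y,z=W[...,0],W[...,1],W[...,2]
    m=(d>0)&(z>zmin)&(z<zmax)&(x>roi[0])&(x<roi[1])&(y>roi[2])&(y<roi[3])
    n,l=cv2.connectedComponents(m.astype(np.uint8),connectivity=4)
    for k in range(1,n):
        s=(l==k)
        if s.sum()<60: continue
        # only top-ish points
        zt=np.percentile(z[s],95); out=[]
        for lo,hi in((zt-.006,1),(.010,1)):
            t=s&(z>lo)&(z<hi); (c,sz,an)=cv2.minAreaRect((W[t][:,:2]*1000).astype(np.float32))
            out.append((np.round(c).tolist(),np.round(sz).tolist(),round(an)))
        v,u=np.nonzero(s)
        print('px',int(u.mean()),int(v.mean()),'n',s.sum(),'ztop %.3f'%zt,'rgb',p[s].mean(0).astype(int).tolist(),'top',out[0],'all',out[1])
    return p,d,W
E
python3 - <<'E'
from h import *
p,d,W=blobs()
for n,(u,v) in dict(grip=(180,241),dark=(118,193),pale=(193,196),mark=(145,195),cNW=(82,193),cNE=(236,199),cSW=(69,291),cSE=(229,295),bowlc=(316,143),gouge=(232,122),blade=(207,172),redtop=(190,205),redbot=(183,290),mat1=(268,169),mat2=(450,285)).items(): print(n,u,v,np.round(W[v,u]*1000))
c=cv2.resize(p[150:300,255:465],None,fx=3.7,fy=3.7,interpolation=cv2.INTER_CUBIC); cv2.imwrite('pics/crop1.png',c[:,:,::-1])
E
```

```text
px 315 151 n 376 ztop 0.052 rgb [125, 77, 56] top ([725.0, -138.0], [123.0, 47.0], 90) all ([726.0, -139.0], [48.0, 123.0], 0)
px 497 185 n 561 ztop 0.056 rgb [57, 82, 65] top ([620.0, -590.0], [48.0, 60.0], 1) all ([620.0, -589.0], [60.0, 49.0], 89)
px 409 198 n 679 ztop 0.039 rgb [169, 158, 124] top ([612.0, -384.0], [40.0, 63.0], 73) all ([596.0, -379.0], [41.0, 98.0], 74)
px 353 201 n 586 ztop 0.039 rgb [168, 159, 128] top ([600.0, -235.0], [46.0, 100.0], 85) all ([600.0, -235.0], [48.0, 101.0], 83)
px 306 248 n 557 ztop 0.039 rgb [166, 148, 117] top ([477.0, -108.0], [91.0, 37.0], 1) all ([477.0, -108.0], [91.0, 38.0], 1)
px 360 253 n 614 ztop 0.038 rgb [57, 44, 37] top ([461.0, -243.0], [88.0, 40.0], 6) all ([461.0, -243.0], [90.0, 41.0], 6)
grip 180 241 [497. 176. 196.]
dark 118 193 [611. 327. 166.]
pale 193 196 [599. 155. 164.]
mark 145 195 [605. 266. 163.]
cNW 82 193 [615. 414. 160.]
cNE 236 199 [593.  60. 141.]
cSW 69 291 [396. 430. 158.]
cSE 229 295 [378.  76. 158.]
bowlc 316 143 [ 760. -147.    7.]
gouge 232 122 [823.  80.  25.]
blade 207 172 [687. 151.  17.]
redtop 190 205 [580. 165. 153.]
redbot 183 290 [391. 178. 155.]
mat1 268 169 [693. -14.   0.]
mat2 450 285 [ 376. -465.    3.]
```

View pics/crop1.png

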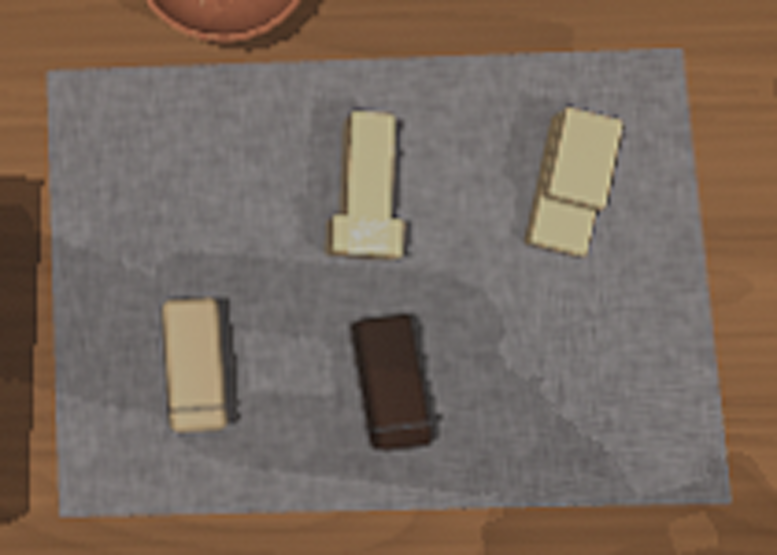

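Four offcuts are present: pale1 (stepped), pale2, pale3 (T) and dark2. Their sizes and heights match the descriptions. Next I refine the chest pose by colour and move above the dark block.

```bash
python3 -m handwheel '{"hand":[1,1,1,1,1,1,1,1,1,1,1,1],"translation":[[30,35,0],[60,70,0],[90,105,0],[120,140,0],[150,180,0],[180,215,0],[210,250,0],[240,290,0],[270,320,-20],[302,361,-50],[302,361,-90],[302,361,-120]],"turn":[[0,0,-0.15],[0,0,-0.15],[0,0,-0.15],[0,0,-0.15],[0,0,-0.15],[0,0,-0.15],[0,0,-0.15],[0,0,-0.15],[0,0,-0.15],[0,0,-0.15],[0,0,-0.15],[0,0,-0.15]]}' 25
python3 - <<'E'
from h import *
a=np.load('/tmp/top.npz');p,d=a['p'].astype(int),a['d'];W=world('top',d);z=W[...,2]
r,g,b=p[...,0],p[...,1],p[...,2]; x,y=W[...,0],W[...,1]
def rep(n,m):
    q=W[m]*1000; c,s,an=cv2.minAreaRect(q[:,:2].astype(np.float32)); v,u=np.nonzero(m); print(n,m.sum(),int(u.mean()),int(v.mean()),'mean',q.mean(0).round(),'rect',np.round(c),np.round(s),round(an,1))
top=(z>.145)&(x>.57)&(x<.65)&(y>.05)&(y<.45)
rep('mark',top&(g>r+25)&(g>b+15)); rep('pale',top&(r>150)&(g>120)); rep('dark',top&(r>b+12)&(r<130)&(g<90))
rep('chest',(z>.156)&(z<.17)&(b>r+30)&(x<.7)&(y>0)&(y<.5))
rep('red',(z>.147)&(z<.16)&(r>g+60)&(y>0)&(x<.6)); rep('grip',(z>.188)&(z<.21)&(y>.1)&(y<.25)&(x>.4)&(x<.56))
print(robot.get_obs()['position'])
E
```

```text
time: 1.15
position: [0.4565, -0.2514, 0.1485]
tool_rot: [0.998, 0.055, 0.003, 0.002]
ft_force: [0.9, -0.8, -0.7]
grip_width: 0.0871
grip_force: 0.0
mark 31 145 194 mean [607. 266. 163.] rect [608. 267.] [ 9. 19.] 82.5
pale 249 192 195 mean [600. 157. 165.] rect [601. 157.] [68. 20.] 85.6
dark 333 126 193 mean [611. 309. 164.] rect [597. 243.] [366.  40.] 85.9
chest 3354 150 255 mean [471. 252. 160.] rect [496. 252.] [369. 239.] 85.8
red 172 184 245 mean [488. 176. 155.] rect [490. 176.] [  6. 199.] 85.9
grip 166 180 244 mean [490. 174. 198.] rect [491. 175.] [24. 30.] 88.6
[ 0.45648011 -0.25139533  0.14853288]
```

```bash
python3 -m handwheel '{"hand":[1,1,1,1],"translation":[[0,0,0],[0,0,0],[0,0,0],[0,0,0]],"turn":[[0,0,0],[0,0,0],[0,0,0],[0,0,0]]}'
python3 - <<'E'
from h import *
blobs(roi=(.3,.66,-.52,-.03)); 
E
```

```text
time: 1.48
position: [0.454, -0.2548, 0.1493]
tool_rot: [0.999, 0.053, 0.001, 0.002]
ft_force: [-0.1, 0.2, -0.4]
grip_width: 0.0872
grip_force: 0.0
px 409 197 n 653 ztop 0.039 rgb [178, 167, 132] top ([613.0, -384.0], [40.0, 64.0], 74) all ([596.0, -379.0], [41.0, 98.0], 74)
px 353 200 n 586 ztop 0.039 rgb [176, 164, 131] top ([599.0, -233.0], [48.0, 100.0], 86) all ([600.0, -234.0], [48.0, 100.0], 85)
px 306 248 n 555 ztop 0.039 rgb [179, 169, 136] top ([477.0, -107.0], [91.0, 36.0], 1) all ([477.0, -108.0], [92.0, 38.0], 1)
px 358 239 n 120 ztop 0.039 rgb [56, 44, 37] top ([496.0, -240.0], [40.0, 20.0], 88) all ([496.0, -240.0], [41.0, 20.0], 89)
```

```bash
python3 -m handwheel '{"hand":[1,1,1,1,1,1,1,0,0,0,0,0],"translation":[[7,12,-20],[7,12,-40],[7,12,-70],[7,12,-100],[7,12,-125],[7,12,-125],[7,12,-125],[7,12,-125],[7,12,-125],[7,12,-125],[7,12,-125],[7,12,-125]],"turn":[[0,0,0],[0,0,0],[0,0,0],[0,0,0],[0,0,0],[0,0,0],[0,0,0],[0,0,0],[0,0,0],[0,0,0],[0,0,0],[0,0,0]]}' 30
```

```text
time: 2.53
position: [0.4607, -0.2411, 0.0234]
tool_rot: [0.999, 0.054, 0.001, 0.0]
ft_force: [-0.6, 0.6, 0.1]
grip_width: 0.0617
grip_force: 0.0
```

```bash
python3 -m handwheel '{"hand":[0,0,0,0,0,0,0,0,0,0,0,0],"translation":[[0,0,0],[0,0,0],[0,0,0],[0,0,0],[0,0,0],[0,0,0],[0,0,0],[0,0,0],[0,0,0],[0,0,10],[0,0,30],[0,0,50]],"turn":[[0,0,0],[0,0,0],[0,0,0],[0,0,0],[0,0,0],[0,0,0],[0,0,0],[0,0,0],[0,0,0],[0,0,0],[0,0,0],[0,0,0]]}' 30
```

```text
time: 3.53
position: [0.4594, -0.24, 0.0725]
tool_rot: [0.999, 0.054, -0.001, -0.001]
ft_force: [0.8, -0.1, -1.7]
grip_width: 0.0379
grip_force: 30.0
```

```bash
python3 -m handwheel '{"hand":[0,0,0,0,0,0,0,0,0,0,0,0],"translation":[[0,0,35],[0,0,70],[0,0,105],[0,0,140],[0,15,175],[5,50,190],[10,85,190],[15,120,190],[20,155,190],[25,190,190],[30,225,190],[30,260,190]],"turn":[[0,0,0],[0,0,0],[0,0,0],[0,0,0],[0,0,-0.05],[0,0,-0.08],[0,0,-0.1],[0,0,-0.12],[0,0,-0.14],[0,0,-0.17],[0,0,-0.17],[0,0,-0.17]]}'
python3 -m handwheel '{"hand":[0,0,0,0,0,0,0,0,0,0,0,0],"translation":[[0,35,0],[0,70,0],[0,105,0],[5,140,0],[10,175,0],[12,210,0],[12,245,0],[12,280,0],[12,318,0],[12,318,0],[12,318,0],[12,318,0]],"turn":[[0,0,0],[0,0,0],[0,0,0],[0,0,0],[0,0,0],[0,0,0],[0,0,0],[0,0,0],[0,0,0],[0,0,0],[0,0,0],[0,0,0]]}'
```

```text
time: 4.53
position: [0.4902, 0.021, 0.2628]
tool_rot: [1.0, -0.031, 0.0, -0.0]
ft_force: [0.7, 0.4, -1.3]
grip_width: 0.0379
grip_force: 30.0
time: 5.53
position: [0.5013, 0.3366, 0.2621]
tool_rot: [1.0, -0.031, -0.001, 0.001]
ft_force: [0.5, 0.3, -1.2]
grip_width: 0.0378
grip_force: 3.0
```

```bash
python3 -m handwheel '{"hand":[0,0,0,0,0,0,0.7,0.7,0.7,0.7,0.7,0.7],"translation":[[0,0,-35],[0,0,-70],[0,0,-105],[0,0,-130],[0,0,-144],[0,0,-144],[0,0,-144],[0,0,-144],[0,0,-144],[0,0,-144],[0,0,-144],[0,0,-144]],"turn":[[0,0,0],[0,0,0],[0,0,0],[0,0,0],[0,0,0],[0,0,0],[0,0,0],[0,0,0],[0,0,0],[0,0,0],[0,0,0],[0,0,0]]}' 30
```

```text
time: 6.53
position: [0.5028, 0.3373, 0.1196]
tool_rot: [1.0, -0.031, 0.001, -0.0]
ft_force: [0.3, -0.3, -0.4]
grip_width: 0.0599
grip_force: 0.0
```

```bash
python3 -m handwheel '{"hand":[0.7,0.7,0.7,0.7,0.7,0.7,0.7,0.7,0.7,0.7,0.7,0.7],"translation":[[0,0,35],[0,0,70],[0,0,105],[0,0,140],[-3,-35,142],[-6,-70,142],[-9,-105,142],[-12,-140,142],[-12,-162,142],[-12,-162,142],[-12,-162,142],[-12,-162,142]],"turn":[[0,0,0],[0,0,0],[0,0,0],[0,0,0],[0,0,0],[0,0,0],[0,0,0],[0,0,0],[0,0,0],[0,0,0],[0,0,0],[0,0,0]]}' 30
python3 - <<'E'
from h import *
p,d=snap('top'); W=world('top',d)
m=(W[...,2]>.03)&(W[...,2]<.13)&(p.max(2)<90)&(W[...,0]>.41)&(W[...,0]<.59)&(W[...,1]>.26)&(W[...,1]<.42)
print(m.sum(), W[m].mean(0) if m.any() else None)
cv2.imwrite('pics/t2.png',cv2.resize(p[170:310,50:300],None,fx=3,fy=3)[:,:,::-1])
E
```

```text
time: 7.53
position: [0.4907, 0.1756, 0.2608]
tool_rot: [1.0, -0.031, 0.0, -0.0]
ft_force: [0.3, 0.6, -0.5]
grip_width: 0.061
grip_force: 0.0
27 [0.5797267  0.4158857  0.11164401]
```

View pics/t2.png

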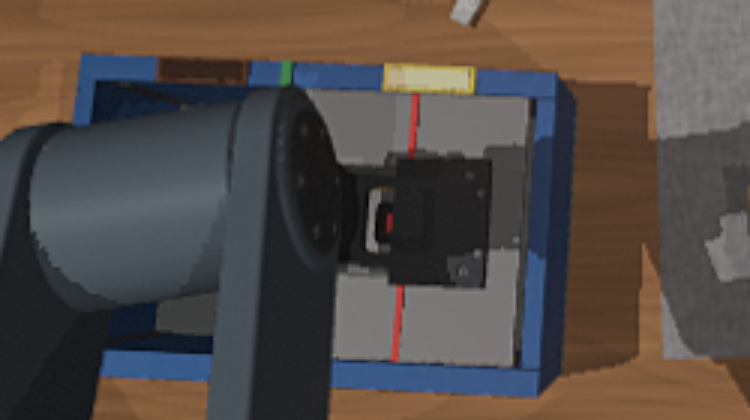

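The gripper sits over the black grip at crop (390,222). The arm hides the dark bay, so I'll check that later. Next I grip the cover.

```bash
python3 -m handwheel '{"hand":[0.7,0.7,0.7,0.7,0,0,0,0,0,0,0,0],"translation":[[0,0,-25],[0,0,-50],[0,0,-72],[0,0,-72],[0,0,-72],[0,0,-72],[0,0,-72],[0,0,-72],[0,0,-72],[0,0,-72],[0,0,-72],[0,0,-72]],"turn":[[0,0,0],[0,0,0],[0,0,0],[0,0,0],[0,0,0],[0,0,0],[0,0,0],[0,0,0],[0,0,0],[0,0,0],[0,0,0],[0,0,0]]}' 30
python3 -m handwheel '{"hand":[0,0,0,0,0,0],"translation":[[0,0,0],[0,0,0],[0,0,0],[0,0,0],[0,0,0],[0,0,0]],"turn":[[0,0,0],[0,0,0],[0,0,0],[0,0,0],[0,0,0],[0,0,0]]}' 30
python3 - <<'E'
from h import *
p,d=snap('side','s2.png')
E
```

```text
time: 8.58
position: [0.4908, 0.1756, 0.1893]
tool_rot: [0.999, -0.032, 0.001, -0.001]
ft_force: [-0.5, 1.4, 4.3]
grip_width: 0.0239
grip_force: 30.0
time: 9.08
position: [0.4909, 0.1755, 0.1893]
tool_rot: [1.0, -0.032, 0.001, -0.001]
ft_force: [-1.6, 2.5, 5.5]
grip_width: 0.0238
grip_force: 30.0
```

View pics/s2.png

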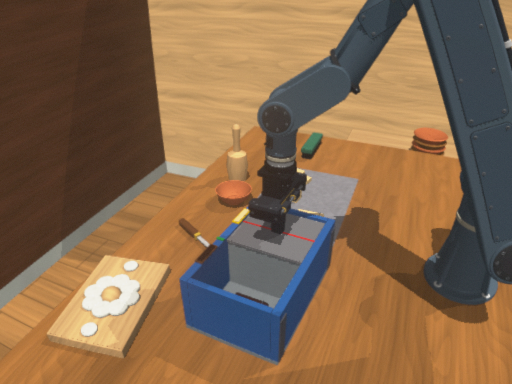

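```bash
python3 -m handwheel '{"hand":[0,0,0,0,0,0,0,0,0,0,0,0],"translation":[[1,15,0],[2,30,0],[3,45,0],[4,60,0],[5,75,0],[6,90,0],[7,105,0],[8,120,0],[9,135,0],[10,150,0],[11,156,0],[11,156,0]],"turn":[[0,0,0],[0,0,0],[0,0,0],[0,0,0],[0,0,0],[0,0,0],[0,0,0],[0,0,0],[0,0,0],[0,0,0],[0,0,0],[0,0,0]]}' 30
python3 -m handwheel '{"hand":[0.6,0.6,0.6,0.6,0.6,0.6,0.6,0.6,0.6,0.6,0.6,0.6],"translation":[[0,0,0],[0,0,0],[0,0,0],[0,0,0],[0,0,0],[0,0,0],[0,0,0],[0,0,15],[0,0,40],[0,0,75],[0,0,75],[0,0,75]],"turn":[[0,0,0],[0,0,0],[0,0,0],[0,0,0],[0,0,0],[0,0,0],[0,0,0],[0,0,0],[0,0,0],[0,0,0],[0,0,0],[0,0,0]]}' 30
```

```text
time: 10.13
position: [0.5023, 0.333, 0.1893]
tool_rot: [1.0, -0.031, 0.001, -0.001]
ft_force: [0.3, 1.8, 5.6]
grip_width: 0.0235
grip_force: 30.0
time: 11.13
position: [0.5028, 0.3317, 0.2661]
tool_rot: [1.0, -0.031, 0.003, -0.001]
ft_force: [-0.6, 0.3, 0.3]
grip_width: 0.0524
grip_force: 0.0
```

```bash
python3 -m handwheel '{"hand":[1,1,1,1,1,1,1,1,1,1,1,1],"translation":[[-2,-40,0],[-4,-80,0],[-6,-120,0],[-8,-160,0],[-10,-200,0],[-13,-240,0],[-16,-280,0],[-19,-320,0],[-22,-360,0],[-25,-400,0],[-26,-440,0],[-26,-440,-30]],"turn":[[0,0,0],[0,0,0],[0,0,0.08],[0,0,0.08],[0,0,0.08],[0,0,0.08],[0,0,0.08],[0,0,0.08],[0,0,0.08],[0,0,0.08],[0,0,0.08],[0,0,0.08]]}' 30
python3 - <<'E'
from h import *
p,d,W=blobs(roi=(.3,.66,-.52,-.03)); cv2.imwrite('pics/t3.png',p[:,:,::-1])
E
```

```text
time: 12.13
position: [0.4795, -0.1175, 0.2368]
tool_rot: [1.0, 0.006, 0.006, 0.005]
ft_force: [1.5, -0.1, 0.0]
grip_width: 0.0871
grip_force: 0.0
px 409 198 n 675 ztop 0.039 rgb [177, 166, 131] top ([612.0, -384.0], [40.0, 64.0], 74) all ([596.0, -380.0], [41.0, 98.0], 73)
px 354 198 n 505 ztop 0.039 rgb [178, 169, 136] top ([599.0, -233.0], [46.0, 99.0], 87) all ([600.0, -234.0], [48.0, 99.0], 86)
```

View pics/t3.png

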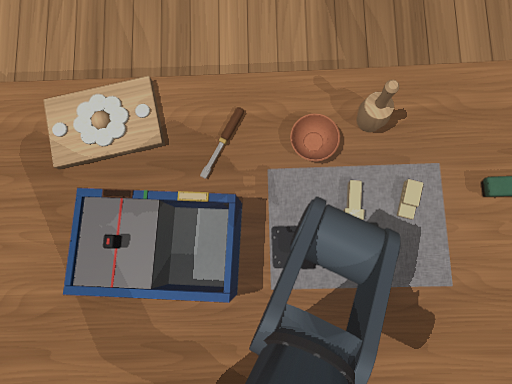

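The cover is over the left bay and the pale bay is open. The arm hides pale2, so I descend to its last measured position.

```bash
python3 -m handwheel '{"hand":[1,1,1,1,1,1],"translation":[[0,0,-35],[0,0,-70],[0,0,-105],[0,0,-130],[0,0,-130],[0,0,-130]],"turn":[[0,0,0],[0,0,0],[0,0,0],[0,0,0],[0,0,0],[0,0,0]]}' 30
python3 - <<'E'
from h import *
blobs('side',zmin=.02,zmax=.05,roi=(.4,.55,-.17,-.05))
E
```

```text
time: 12.68
position: [0.4739, -0.1076, 0.1022]
tool_rot: [1.0, 0.009, -0.003, -0.001]
ft_force: [0.4, -0.3, 0.3]
grip_width: 0.0871
grip_force: 0.0
px 312 212 n 60 ztop 0.039 rgb [161, 144, 115] top ([474.0, -115.0], [85.0, 22.0], 3) all ([474.0, -115.0], [85.0, 22.0], 3)
```

```bash
python3 -m handwheel '{"hand":[1,1,1,1,1,0,0,0,0,0,0,0],"translation":[[3,0,-30],[3,0,-60],[3,0,-78],[3,0,-78],[3,0,-78],[3,0,-78],[3,0,-78],[3,0,-78],[3,0,-78],[3,0,-78],[3,0,-78],[3,0,-78]],"turn":[[0,0,0],[0,0,0],[0,0,0],[0,0,0],[0,0,0],[0,0,0],[0,0,0],[0,0,0],[0,0,0],[0,0,0],[0,0,0],[0,0,0]]}' 30
python3 -m handwheel '{"hand":[0,0,0,0,0,0,0,0,0,0,0,0],"translation":[[0,0,0],[0,0,0],[0,0,0],[0,0,0],[0,0,0],[0,0,0],[0,0,0],[0,0,30],[0,0,70],[0,0,110],[0,0,150],[0,0,190]],"turn":[[0,0,0],[0,0,0],[0,0,0],[0,0,0],[0,0,0],[0,0,0],[0,0,0],[0,0,0],[0,0,0],[0,0,0],[0,0,0],[0,0,0]]}' 30
```

```text
time: 13.73
position: [0.4785, -0.1089, 0.0257]
tool_rot: [1.0, 0.009, 0.0, 0.0]
ft_force: [-1.5, 0.1, 0.1]
grip_width: 0.0482
grip_force: 0.0
time: 14.73
position: [0.4777, -0.1087, 0.217]
tool_rot: [1.0, 0.009, -0.001, -0.0]
ft_force: [1.0, 0.1, -1.6]
grip_width: 0.0377
grip_force: 30.0
```

```bash
python3 -m handwheel '{"hand":[0,0,0,0,0,0,0,0,0,0,0,0],"translation":[[7,33,10],[14,66,10],[21,100,10],[28,133,10],[35,166,10],[42,200,10],[50,230,10],[55,246,10],[55,246,10],[55,246,-20],[55,246,-60],[55,246,-98]],"turn":[[0,0,-0.02],[0,0,-0.04],[0,0,-0.06],[0,0,-0.08],[0,0,-0.08],[0,0,-0.08],[0,0,-0.08],[0,0,-0.08],[0,0,-0.08],[0,0,-0.08],[0,0,-0.08],[0,0,-0.08]]}' 30
python3 -m handwheel '{"hand":[0,0,0.65,0.65,0.65,0.65,0.65,0.65,0.65,0.65,0.65,0.65],"translation":[[0,0,0],[0,0,0],[0,0,0],[0,0,0],[0,0,0],[0,0,0],[0,0,0],[0,0,0],[0,0,25],[0,0,60],[0,0,90],[0,0,120]],"turn":[[0,0,0],[0,0,0],[0,0,0],[0,0,0],[0,0,0],[0,0,0],[0,0,0],[0,0,0],[0,0,0],[0,0,0],[0,0,0],[0,0,0]]}' 30
```

```text
time: 15.73
position: [0.5339, 0.1365, 0.1171]
tool_rot: [1.0, -0.031, 0.001, 0.0]
ft_force: [0.3, 0.1, -1.5]
grip_width: 0.038
grip_force: 30.0
time: 16.73
position: [0.5332, 0.1371, 0.2391]
tool_rot: [1.0, -0.031, 0.0, 0.0]
ft_force: [1.1, 1.0, -0.6]
grip_width: 0.0564
grip_force: 0.0
```

```bash
python3 - <<'E'
from h import *
blobs(roi=(.3,.66,-.52,-.03))
E
python3 -m handwheel '{"hand":[1,1,1,1,1,1,1,1,1,1,1,1],"translation":[[5,-37,0],[11,-74,0],[17,-111,0],[23,-148,0],[30,-185,0],[37,-222,0],[44,-260,0],[51,-300,0],[57,-340,0],[62,-370,0],[62,-370,-30],[62,-370,-70]],"turn":[[0,0,0],[0,0,0],[0,0,0],[0,0,0],[0,0,0],[0,0,0],[0,0,0],[0,0,0],[0,0,0],[0,0,0],[0,0,0],[0,0,0]]}' 30
```

```text
px 409 198 n 675 ztop 0.039 rgb [181, 170, 135] top ([613.0, -384.0], [40.0, 64.0], 73) all ([596.0, -379.0], [40.0, 98.0], 74)
px 353 200 n 588 ztop 0.039 rgb [180, 170, 139] top ([600.0, -235.0], [48.0, 100.0], 83) all ([600.0, -235.0], [48.0, 100.0], 84)
time: 17.78
position: [0.5987, -0.2375, 0.1708]
tool_rot: [0.999, -0.033, 0.005, 0.003]
ft_force: [0.7, 0.7, -0.6]
grip_width: 0.0867
grip_force: 0.0
```

```bash
python3 -m handwheel '{"hand":[1,1,1,1,1,1,1,0,0,0,0,0],"translation":[[0,-1,-35],[0,-1,-70],[0,-1,-105],[0,-1,-135],[0,-1,-145],[0,-1,-145],[0,-1,-145],[0,-1,-145],[0,-1,-145],[0,-1,-145],[0,-1,-145],[0,-1,-145]],"turn":[[0,0,-0.02],[0,0,-0.02],[0,0,-0.02],[0,0,-0.02],[0,0,-0.02],[0,0,-0.02],[0,0,-0.02],[0,0,-0.02],[0,0,-0.02],[0,0,-0.02],[0,0,-0.02],[0,0,-0.02]]}' 30
python3 -m handwheel '{"hand":[0,0,0,0,0,0,0,0,0,0,0,0],"translation":[[0,0,0],[0,0,0],[0,0,0],[0,0,0],[0,0,0],[0,0,0],[0,0,0],[0,0,30],[0,0,70],[0,0,110],[0,0,150],[0,0,195]],"turn":[[0,0,0],[0,0,0],[0,0,0],[0,0,0],[0,0,0],[0,0,0],[0,0,0],[0,0,0],[0,0,0],[0,0,0],[0,0,0],[0,0,0]]}' 30
```

```text
time: 18.78
position: [0.5956, -0.234, 0.0229]
tool_rot: [0.999, -0.041, 0.0, 0.0]
ft_force: [-0.4, -0.4, 0.7]
grip_width: 0.0617
grip_force: 0.0
time: 19.78
position: [0.5947, -0.2334, 0.2154]
tool_rot: [0.999, -0.041, -0.001, -0.0]
ft_force: [1.2, -0.4, -0.8]
grip_width: 0.0297
grip_force: 30.0
```

```bash
python3 -m handwheel '{"hand":[0,0,0,0,0,0,0,0,0,0,0,0],"translation":[[-9,37,10],[-18,74,10],[-27,111,10],[-36,148,10],[-45,185,10],[-54,222,10],[-63,259,10],[-72,296,10],[-81,333,10],[-90,370,10],[-99,407,10],[-103,427,10]],"turn":[[0,0,0.02],[0,0,0.02],[0,0,0.02],[0,0,0.02],[0,0,0.02],[0,0,0.02],[0,0,0.02],[0,0,0.02],[0,0,0.02],[0,0,0.02],[0,0,0.02],[0,0,0.02]]}' 30
python3 -m handwheel '{"hand":[0,0,0,0,0,0,0.55,0.55,0.55,0.55,0.55,0.55],"translation":[[0,0,0],[0,0,-35],[0,0,-70],[0,0,-107],[0,0,-107],[0,0,-107],[0,0,-107],[0,0,-107],[0,0,-107],[0,0,-107],[0,0,-107],[0,0,-107]],"turn":[[0,0,0],[0,0,0],[0,0,0],[0,0,0],[0,0,0],[0,0,0],[0,0,0],[0,0,0],[0,0,0],[0,0,0],[0,0,0],[0,0,0]]}' 30
```

```text
time: 20.78
position: [0.4903, 0.1965, 0.2241]
tool_rot: [1.0, -0.03, -0.001, -0.001]
ft_force: [-0.6, -0.4, -0.5]
grip_width: 0.0297
grip_force: 30.0
time: 21.78
position: [0.4929, 0.1932, 0.1182]
tool_rot: [1.0, -0.031, 0.001, -0.0]
ft_force: [0.2, 0.1, 0.0]
grip_width: 0.0475
grip_force: 0.0
```

```bash
python3 -m handwheel '{"hand":[0.6,0.6,0.6,0.6,1,1,1,1,1,1,1,1],"translation":[[0,0,40],[0,0,80],[0,0,115],[8,-37,120],[16,-74,120],[24,-111,120],[32,-148,120],[40,-185,120],[48,-222,120],[56,-260,120],[64,-300,120],[64,-300,120]],"turn":[[0,0,0],[0,0,0],[0,0,0],[0,0,0],[0,0,0],[0,0,0],[0,0,-0.05],[0,0,-0.1],[0,0,-0.15],[0,0,-0.2],[0,0,-0.22],[0,0,-0.22]]}' 30
python3 - <<'E'
from h import *
p,d,W=blobs(roi=(.3,.66,-.52,-.03))
cv2.imwrite('pics/t4.png',cv2.resize(p[170:310,50:250],None,fx=3,fy=3)[:,:,::-1])
E
```

```text
time: 22.78
position: [0.559, -0.1146, 0.2378]
tool_rot: [0.99, -0.144, 0.003, 0.002]
ft_force: [0.1, -1.1, 0.1]
grip_width: 0.0863
grip_force: 0.0
px 409 198 n 683 ztop 0.039 rgb [152, 137, 108] top ([613.0, -384.0], [40.0, 64.0], 74) all ([596.0, -379.0], [40.0, 99.0], 74)
```

View pics/t4.png

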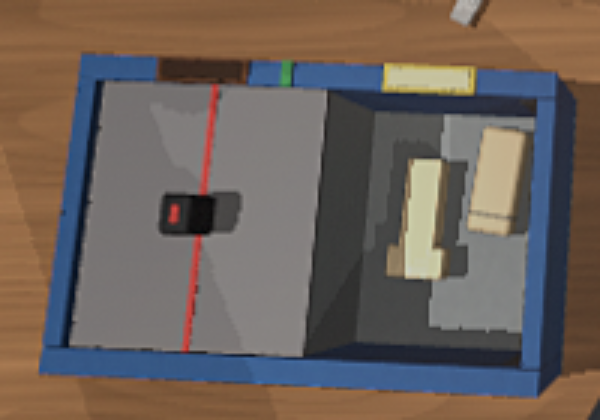

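pale2 lies at crop (498,180) and the T at (425,220), both in the pale bay. pale1 is unchanged.

```bash
python3 -m handwheel '{"hand":[1,1,1,1,1,1,1,1,1,1,1,1],"translation":[[6,-35,0],[13,-70,0],[20,-105,0],[27,-140,0],[34,-175,0],[41,-210,0],[48,-245,0],[51,-275,0],[51,-275,-35],[51,-275,-70],[51,-275,-105],[51,-275,-130]],"turn":[[0,0,0],[0,0,0],[0,0,0],[0,0,0],[0,0,0],[0,0,0],[0,0,0],[0,0,0],[0,0,0],[0,0,0],[0,0,0],[0,0,0]]}' 30
python3 -m handwheel '{"hand":[1,1,1],"translation":[[0,0,0],[0,0,0],[0,0,0]],"turn":[[0,0,0],[0,0,0],[0,0,0]]}' 30
```

```text
time: 23.83
position: [0.6061, -0.3794, 0.1039]
tool_rot: [0.99, -0.14, -0.002, -0.002]
ft_force: [-0.7, 0.0, -1.0]
grip_width: 0.0869
grip_force: 0.0
time: 24.08
position: [0.6087, -0.3819, 0.109]
tool_rot: [0.99, -0.14, 0.001, 0.001]
ft_force: [0.5, 0.3, 0.4]
grip_width: 0.087
grip_force: 0.0
```

```bash
python3 -m handwheel '{"hand":[1,1,1,1,1,0,0,0,0,0,0,0],"translation":[[0,0,-35],[0,0,-70],[0,0,-85],[0,0,-85],[0,0,-85],[0,0,-85],[0,0,-85],[0,0,-85],[0,0,-85],[0,0,-85],[0,0,-85],[0,0,-85]],"turn":[[0,0,-0.01],[0,0,-0.01],[0,0,-0.01],[0,0,-0.01],[0,0,-0.01],[0,0,-0.01],[0,0,-0.01],[0,0,-0.01],[0,0,-0.01],[0,0,-0.01],[0,0,-0.01],[0,0,-0.01]]}' 30
python3 -m handwheel '{"hand":[0,0,0,0,0,0,0,0,0,0,0,0],"translation":[[0,0,0],[0,0,0],[0,0,0],[0,0,0],[0,0,0],[0,0,0],[0,0,0],[0,0,30],[0,0,70],[0,0,110],[0,0,150],[0,0,195]],"turn":[[0,0,0],[0,0,0],[0,0,0],[0,0,0],[0,0,0],[0,0,0],[0,0,0],[0,0,0],[0,0,0],[0,0,0],[0,0,0],[0,0,0]]}' 30
```

```text
time: 25.08
position: [0.6074, -0.3819, 0.0223]
tool_rot: [0.989, -0.146, 0.0, -0.0]
ft_force: [-0.8, 0.5, -0.0]
grip_width: 0.0482
grip_force: 0.0
time: 26.08
position: [0.6068, -0.3814, 0.2148]
tool_rot: [0.989, -0.146, -0.001, -0.001]
ft_force: [0.1, 0.8, -0.6]
grip_width: 0.0398
grip_force: 30.0
```

```bash
python3 -m handwheel '{"hand":[0,0,0,0,0,0,0,0,0,0,0,0],"translation":[[-10,37,15],[-20,74,15],[-30,111,15],[-40,148,15],[-50,185,15],[-60,222,15],[-70,259,15],[-80,296,15],[-90,333,15],[-105,370,15],[-120,405,15],[-120,405,15]],"turn":[[0,0,0.03],[0,0,0.06],[0,0,0.09],[0,0,0.12],[0,0,0.15],[0,0,0.18],[0,0,0.21],[0,0,0.235],[0,0,0.235],[0,0,0.235],[0,0,0.235],[0,0,0.235]]}' 30
python3 -m handwheel '{"hand":[0,0,0,0,0,0,0,0,0,0,0,0],"translation":[[-10,40,0],[-20,80,0],[-32,119,0],[-32,119,0],[-32,119,0],[-32,119,-30],[-32,119,-60],[-32,119,-90],[-32,119,-112],[-32,119,-112],[-32,119,-112],[-32,119,-112]],"turn":[[0,0,0],[0,0,0],[0,0,0],[0,0,0],[0,0,0],[0,0,0],[0,0,0],[0,0,0],[0,0,0],[0,0,0],[0,0,0],[0,0,0]]}' 30
```

```text
time: 27.08
position: [0.482, 0.029, 0.2283]
tool_rot: [1.0, -0.026, -0.003, -0.002]
ft_force: [-0.4, -0.7, -0.9]
grip_width: 0.0398
grip_force: 30.0
time: 28.08
position: [0.4568, 0.1414, 0.1177]
tool_rot: [1.0, -0.029, 0.001, -0.0]
ft_force: [-0.6, 0.2, -1.3]
grip_width: 0.0398
grip_force: 30.0
```

```bash
python3 -m handwheel '{"hand":[0.65,0.65,0.65,0.65,0.65,0.65,0.65,0.65,0.65,0.65,0.65,0.65],"translation":[[0,0,0],[0,0,0],[0,0,0],[0,0,0],[0,0,0],[0,0,0],[0,0,0],[0,0,35],[0,0,75],[0,0,115],[0,0,147],[0,0,147]],"turn":[[0,0,0],[0,0,0],[0,0,0],[0,0,0],[0,0,0],[0,0,0],[0,0,0],[0,0,0],[0,0,0],[0,0,0],[0,0,0],[0,0,0]]}' 30
python3 -m handwheel '{"hand":[0.65,0.65,0.65,0.65,0.65,0.65,0.65,0.65,0.65],"translation":[[9,37,0],[18,74,0],[27,111,0],[36,148,0],[46,190,0],[46,190,0],[46,190,0],[46,190,0],[46,190,0]],"turn":[[0,0,0],[0,0,0],[0,0,0],[0,0,0],[0,0,0],[0,0,0],[0,0,0],[0,0,0],[0,0,0]]}' 30
python3 - <<'E'
from h import *
p,d=snap('top');q,_=snap('side')
a=cv2.resize(p[150:320,50:300],(500,340));b=cv2.resize(q[180:380,180:350],(289,340))
cv2.imwrite('pics/t5.png',np.hstack([a,b])[:,:,::-1])
E
```

```text
time: 29.08
position: [0.4595, 0.1426, 0.2701]
tool_rot: [1.0, -0.028, 0.007, -0.001]
ft_force: [0.7, -0.3, -0.7]
grip_width: 0.0566
grip_force: 0.0
time: 29.83
position: [0.5007, 0.3308, 0.2632]
tool_rot: [1.0, -0.029, -0.001, 0.001]
ft_force: [-0.6, -0.1, -0.1]
grip_width: 0.0567
grip_force: 0.0
```

View pics/t5.png

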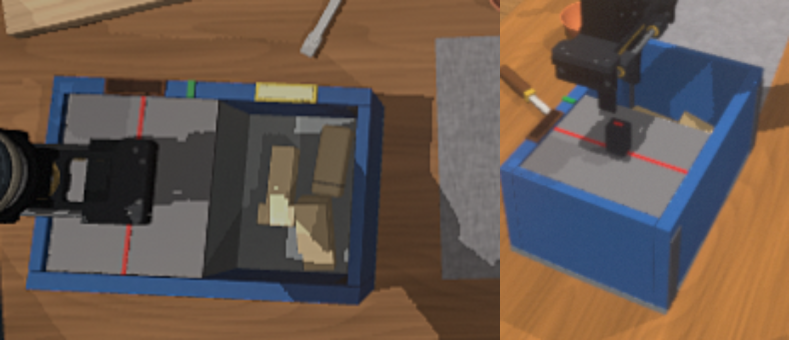

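All three pale offcuts are low in the pale bay, at about (282,180), (333,160) and (312,232). The gripper is above the cover's grip, so I take hold of the cover.

```bash
python3 -m handwheel '{"hand":[0.65,0.65,0.65,0.65,0,0,0,0,0,0,0,0],"translation":[[0,0,-25],[0,0,-50],[0,0,-74],[0,0,-74],[0,0,-74],[0,0,-74],[0,0,-74],[0,0,-74],[0,0,-74],[0,0,-74],[0,0,-74],[0,0,-74]],"turn":[[0,0,0],[0,0,0],[0,0,0],[0,0,0],[0,0,0],[0,0,0],[0,0,0],[0,0,0],[0,0,0],[0,0,0],[0,0,0],[0,0,0]]}' 30
python3 -m handwheel '{"hand":[0,0,0,0,0,0],"translation":[[0,0,0],[0,0,0],[0,0,0],[0,0,0],[0,0,0],[0,0,0]],"turn":[[0,0,0],[0,0,0],[0,0,0],[0,0,0],[0,0,0],[0,0,0]]}' 30
```

```text
time: 30.93
position: [0.5019, 0.3325, 0.1908]
tool_rot: [1.0, -0.029, 0.001, -0.001]
ft_force: [-0.9, -0.2, 4.0]
grip_width: 0.0243
grip_force: 30.0
time: 31.43
position: [0.5019, 0.3325, 0.1908]
tool_rot: [1.0, -0.029, 0.001, -0.001]
ft_force: [-1.1, -0.1, 6.6]
grip_width: 0.0239
grip_force: 30.0
```

```bash
python3 -m handwheel '{"hand":[0,0,0,0,0,0,0,0,0,0],"translation":[[-1,-10,0],[-1,-20,0],[-2,-30,0],[-3,-40,0],[-4,-50,0],[-4,-57,0],[-4,-57,0],[-4,-57,0],[-4,-57,0],[-4,-57,0]],"turn":[[0,0,0],[0,0,0],[0,0,0],[0,0,0],[0,0,0],[0,0,0],[0,0,0],[0,0,0],[0,0,0],[0,0,0]]}' 30
python3 -m handwheel '{"hand":[0.65,0.65,0.65,0.65,0.65,0.65,0.65,0.65,0.65,0.65,0.65,0.65],"translation":[[0,0,0],[0,0,0],[0,0,0],[0,0,0],[0,0,0],[0,0,0],[0,0,0],[0,0,20],[0,0,50],[0,0,80],[0,0,80],[0,0,80]],"turn":[[0,0,0],[0,0,0],[0,0,0],[0,0,0],[0,0,0],[0,0,0],[0,0,0],[0,0,0],[0,0,0],[0,0,0],[0,0,0],[0,0,0]]}' 30
python3 -m handwheel '{"hand":[0.65,0.65,0.65,0.65,0.65,0.65,0.65,0.65,0.65,0.65,0.65,0.65],"translation":[[3,-37,0],[6,-74,0],[9,-111,0],[12,-148,0],[15,-185,0],[18,-222,0],[21,-260,0],[24,-300,0],[27,-340,0],[30,-380,0],[30,-420,0],[30,-450,0]],"turn":[[0,0,0],[0,0,0],[0,0,0],[0,0,0],[0,0,0],[0,0,0],[0,0,0],[0,0,0],[0,0,0],[0,0,0],[0,0,0],[0,0,0]]}' 30
python3 - <<'E'
from h import *
p,d=snap('top');W=world('top',d)*1000
q,_=snap('side')
I=p.astype(int);r,g,b=I[...,0],I[...,1],I[...,2];x,y,z=np.moveaxis(W,-1,0)
C=np.array([496,252]);X=np.array([.9974,-.0715]);Y=np.array([.0715,.9974])
def rep(n,m): c=np.array(cv2.minAreaRect(W[m][:,:2].astype(np.float32))[0])-C; print(n,m.sum(),(c@X).round(1),(c@Y).round(1))
rep('mark',(z>145)&(x>570)&(x<650)&(y>50)&(y<450)&(g>r+25)&(g>b+15))
rep('red',(z>147)&(z<160)&(r>g+60)&(y>0)&(x<600))
rep('grip',(z>188)&(z<210)&(y>150)&(y<350)&(x>400)&(x<560))
a=cv2.resize(p[100:320,50:450],(780,429))
cv2.imwrite('pics/t6.png',a[:,:,::-1]); cv2.imwrite('pics/s6.png',cv2.resize(q[180:380,100:350],None,fx=3,fy=3)[:,:,::-1])
E
```

```text
time: 32.27
position: [0.4976, 0.2739, 0.1908]
tool_rot: [1.0, -0.029, 0.0, 0.001]
ft_force: [-0.6, -2.0, 8.1]
grip_width: 0.0238
grip_force: 30.0
time: 33.27
position: [0.4986, 0.2756, 0.2719]
tool_rot: [1.0, -0.028, 0.002, -0.001]
ft_force: [-0.7, 0.2, -0.8]
grip_width: 0.0564
grip_force: 0.0
time: 34.27
position: [0.5266, -0.1778, 0.2683]
tool_rot: [1.0, -0.029, -0.001, -0.0]
ft_force: [-0.6, 0.5, -0.2]
grip_width: 0.0568
grip_force: 0.0
mark 30 110.4 22.1
red 176 -0.2 20.4
grip 160 -0.8 18.8
```

View pics/t6.png

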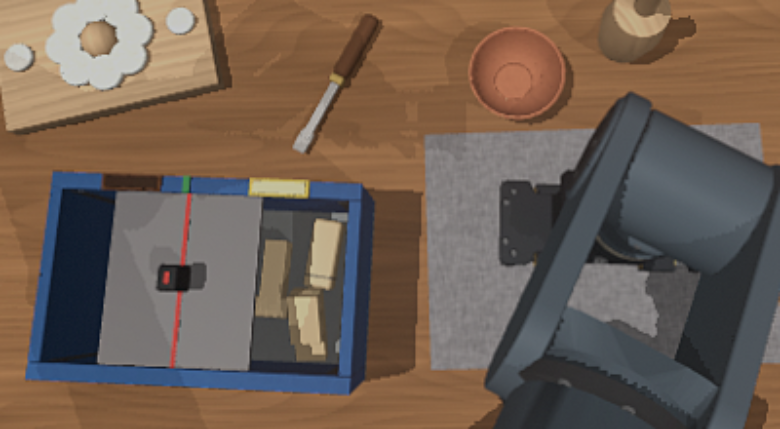

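View pics/s6.png

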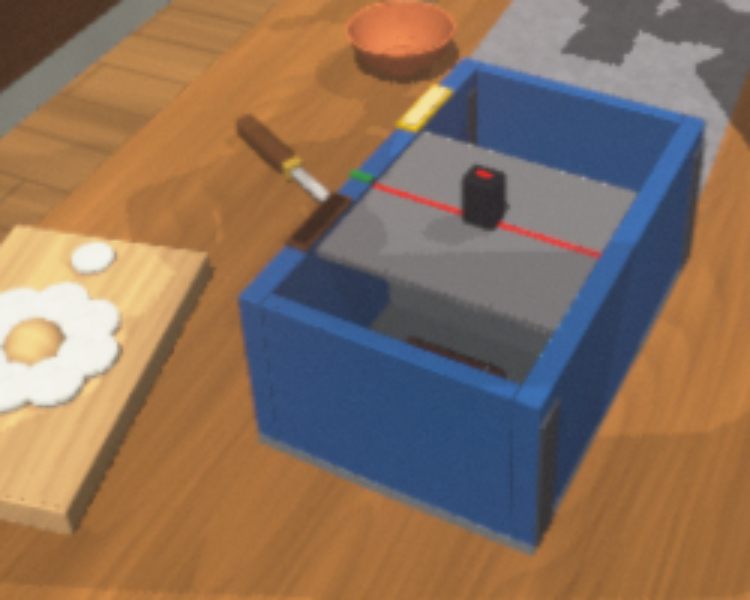

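The red line is within about 3 mm of the green mark. The dark block lies in the dark bay and the three pale ones in the pale bay. The bowl and gouge have not moved.

```bash
python3 -c "
from rig import hand_in; print(hand_in())"
```

```text
the job is handed in; nothing more can be done
None
```

The job is handed in, with no verdict reported back: the four offcuts found (three pale, one dark) are in their bays, the cover's red line measured within about 3 mm of the green mark, and the bowl and gouge were not touched.

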